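Hold the stayless lid of the dormitory key box at its balance point

TASK

I need both hands to count the keys in the grey key box, and its lid has lost its stay. Take the small mug off the lid and stand it gently on the cork coaster, then swing the lid up (it has a bow handle), steadily and without letting it drop shut or flop over backwards towards my thermos, to its balance point a little short of upright, where it would fall neither way. Finish still holding the lid there, at rest, and leave everything else on the desk where it is.

Things in the scene. Friction and masses are not known exactly. Their poses are not given: they have to be found in the camera images.
- keybox: Grey sheet-steel key box, fixed to the desk, shut at the start: 180 mm deep (its x), 260 mm wide (its y), 105 mm high with the lid (body 70 mm, lid 35 mm). Origin at the centre of its underside; x points from its front (handle side) to its back (hinge side), z up. It may be turned a little to either side.
- lid (a joint): Opening angle of the lid in rad: 0 shut, growing as the front edge rises; it can go to 2.6 (lying far back). The lid is an inverted tray 180 x 260 x 35 mm of about 0.6 kg on an easy hinge with very little friction and no stay or spring. Its balance point is at 1.27 rad (73 degrees): the lid's flat top then leans 17 degrees short of vertical. Below that it falls shut, beyond it falls backwards.
- hinge_line (a point): Mid-point of the lid's hinge line, which runs along the box's y axis: 90 mm behind the box's centre and 70 mm above the desk.
- lid_bar (a point): Middle of the bar of the steel bow handle on top of the lid near its front edge; it moves with the lid. The bar is round, 10 mm thick, parallel to the hinge, 110 mm between its two posts, its centre line 36 mm above the lid's top. With the lid shut it lies 155 mm in front of the hinge line and 71 mm above it. The bar can turn between the fingers that pinch it, so the hand may stay pointing down while the lid swings.
- mug_mid (a point): Small white mug standing on the lid behind the bow handle, 60 mm in outside diameter, 85 mm high, wall 4 mm, 0.22 kg, open at the top. This point is on its axis half-way up; z is up its axis, its handle stands out about 25 mm to its +y.
- coaster_top (a point): Centre of the top of the round cork coaster, 110 mm in diameter and 6 mm thick, fixed on the desk to the left or right of the box.
- thermos: Bystander: red thermos flask, 68 mm in diameter, 212 mm high, standing behind the box. Origin at the centre of its foot.
- carton: Bystander: paper carton 65 x 100 x 115 mm high, standing behind the box. Origin at the centre of its foot.
- keys: Bystander: bunch of four keys on a ring, about 70 mm long and 5 mm high, lying on the desk. Origin at the centre of the ring.
- padlock: Bystander: brass padlock 62 x 42 x 18 mm high, lying on the desk. Origin under its body.
- big_mug: Bystander: big pink mug, 86 mm in diameter, 100 mm high, standing on the desk itself. Origin at the centre of its foot.
- glasses_case: Bystander: blue glasses case 62 x 160 x 38 mm high, lying on the desk. Origin under its centre.
Mind the look-alikes: they are no part of the job. What is shaped like the part that bears mug_mid but orange is not meant. What is shaped like the part that bears coaster_top but orange is not meant.

How it is judged:
On the way:
1. the mug stands upright on the coaster, let go, with the lid still shut (horizontal distance between mug_mid and coaster_top below 0.025 m and z of mug_mid in the frame of coaster_top between 0.038 and 0.047 m and angle between mug_mid's own z axis and vertical below 0.1 rad and contact force between the fingers and mug below 0.05 N and linear speed of mug below 0.02 m/s and value of joint lid below 0.08 rad), for 0.2 s.
At the end, for the whole second after the job is handed in: The lid is at rest within 0.09 rad (5 degrees) of its balance point of 1.27 rad, held by the robot's fingers and touching neither thermos nor carton; the mug stands upright and let go on the coaster, its axis within 25 mm of the coaster's centre (value of joint lid between 1.18 and 1.36 rad and velocity of joint lid between -0.05 and 0.05 rad/s and contact force between the fingers and lid above 0.3 N and contact force between lid and thermos below 0.1 N and contact force between lid and carton below 0.1 N and horizontal distance between mug_mid and coaster_top below 0.025 m and z of mug_mid in the frame of coaster_top between 0.038 and 0.047 m and angle between mug_mid's own z axis and vertical below 0.1 rad and contact force between the fingers and mug below 0.05 N and linear speed of mug below 0.02 m/s); the arm keeps its last pose, push and grip.
It fails at once if the lid goes over backwards (past 1.65 rad) (value of joint lid above 1.65 rad).
It fails at once if the lid is flung up or dropped (faster than 3 rad/s) (velocity of joint lid above 3 rad/s or velocity of joint lid below -3 rad/s).
It fails at once if the mug is tipped by more than 0.6 rad (angle between mug_mid's own z axis and vertical above 0.6 rad).
It fails at once if the mug is dropped (let go and falling faster than 0.6 m/s) or pressed on the coaster with more than 60 N ((contact force between the fingers and mug below 0.05 N and linear speed of mug above 0.6 m/s) or contact force between mug and coaster above 60 N).
It fails at once if the thermos, carton, bunch of keys, padlock, big mug or glasses case is moved by more than 30 mm or tipped over (distance of any of thermos, carton, keys, padlock, big_mug, glasses_case from where it was at the start of the episode above 0.03 m or angle between any of thermos, carton, keys, padlock, big_mug, glasses_case's own z axis and vertical above 0.4 rad).
It also fails if it takes over 54 s, if anything falls off the work surface, if the arm or the gripper's body presses on something with over 40 N, if the wrist force passes 120 N, or if a joint passes its speed limit or range.

ROBOT

A 6-joint arm with a two-finger parallel gripper is mounted at the origin on the work surface. World frame = base frame: x ahead of the robot, y to its left, z up, the work surface at z = 0. Lengths are in m, angles in rad, forces in N, time in s.
With the tool pointing down it reaches from about 0.4 to 0.925 m from the base axis. Payload 12.5 kg.
Tool frame: the origin (TCP) lies between the finger pads; the fingertips stand 19 mm ahead of it and the grasp point (between the pads) is the TCP; y points along the fingers, x is the direction in which the jaws open and shut, and the axes are right-handed (so a half turn about y gives the same grasp; the last joint's range is limited). The gripper opens to 95 mm and grips with 3 to 60 N. Pads are 20 mm wide; open, the fingers measure 119 mm over their backs; the gripper's body (75 mm by 180 mm) begins 59 mm behind the grasp point.
Start: joints at [1.032, 0.491, 1.559, -0, 1.092, -0.106], TCP at [0.262, 0.567, 0.234] pointing down, gripper open.
Joint ranges: [-3.1, 3.1], [-0.84, 2.19], [0.05, 2.79], [-1.13, 4.28], [0.06, 2.93], [-2.69, 2.69]. Speed limits (rad/s): [2.22, 2.22, 2.79, 3.14, 3.14, 3.14].

INTERFACE

Orientations are given as a unit quaternion [w, x, y, z].
In Python, from workcell import * gives the robot as it stands.
- The arm moves only by the tool play_rows, never from a script. Its argument "moves" is a list of rows, each an object of numbers: "x", "y", "z": the shift along the world's x, y, z each as a share of 0.1 m, from -1 to 1; "twist": the turn about the world's z as a share of 2 pi rad, from -1 to 1. A call has 1 to 8 rows; each row shifts and turns the pose as measured when the row begins; what a row does not reach is not made up. A row lasts 1/10 s, in which the tool goes at most 50 mm and 8.59 degrees, less where a joint would pass 70% of its speed; a pose out of reach is approached as far as the arm can. A call with a number of a shift or a turn outside -1 to 1 is refused whole. A call with a gripper value outside its range is refused whole. "jaw" is the opening, from 0 (shut) to 1 (fully open), set as the call begins (left out, the last holds). The fingers move at their own pace and stop on an object; "grip_force" is the grip in N (left out, the last holds). Time passes only in rows, so rows that do not move let the fingers close. It gives the time, the measured TCP pose, the force and the opening at its end, in the units of the state.
- sense(): the state, without advancing time (a new reading comes with each control period).
- capture(name): name is "scene" or "side" or "wrist"; returns (picture, depth): 384x512x3 uint8, red, green, blue; 384x512 float32, m along the optical axis (not along the pixel's ray), 0 where there is no reading.
- camera_params(name): a dict with "intrinsics" (3x3 intrinsics, pixels), "R" (3x3) and "t" (3): a world point X has camera coordinates R X + t. Camera axes: x right, y down, z forward; pixel columns grow to the right and rows downward; lengths in m; the calibration is good to about 2 mm. A picture is of the moment at which its call begins: read the wrist's pose just before it. camera_params takes no time and is no camera call; for the wrist camera it gives the pose at the moment of the call.
- hand_in(): hands the job in, once; it reports no verdict.
The state is a dict: "clock": time; "joints": joint angles; "dq": joint speeds; "tau": joint torques, N m; "position": TCP position; "orientation": TCP orientation; "ft_force": force on the tool from outside, world axes, zero at the start; "wrist_torque": the same for the moment, N m; "gripper_width": finger opening in m.
Only numpy, scipy, OpenCV 4.12 (cv2) and the standard library are available. Lean on these libraries where they do the work, as an engineer would, in place of code of your own. Each camera call takes 0.05 s, during which the arm holds its last target. There are 200 camera calls.

## Working session

There is one attempt and no reset: what is moved stays moved. The work goes in short steps, Python scripts to look and compute and a tool call to move; the robot and the scene stay as the last step left them, time stands still between calls to the robot, and variables do not carry over. Pictures are saved under pics/ and viewed, about 8 in all and at most 12, crops included, and the job is handed in when it is done.

Besides the shell and the picture viewer there is one more tool, called by a JSON object that holds its "name" and its "arguments", one argument or row to a line. play_rows: Moves the arm, as the interface text tells. Its arguments: {"type":"object","properties":{"moves":{"type":"array","items":{"type":"object","properties":{"x":{"type":"number","minimum":-1,"maximum":1},"y":{"type":"number","minimum":-1,"maximum":1},"z":{"type":"number","minimum":-1,"maximum":1},"twist":{"type":"number","minimum":-1,"maximum":1}}}},"jaw":{"type":"number"},"grip_force":{"type":"number"}},"required":["moves"]}

```bash
mkdir -p pics
cat > h.py <<'E'
from workcell import *
import numpy as np, cv2
def shot(n,f):
    p=camera_params(n); im,d=capture(n)
    cv2.imwrite(f'pics/{f}.png',cv2.cvtColor(im,cv2.COLOR_RGB2BGR)); np.savez(f'pics/{f}.npz',im=im,d=d,K=p['intrinsics'],R=p['R'],t=p['t'])
    return im,d,p
def cloud(f):
    z=np.load(f'pics/{f}.npz');d=z['d'];v,u=np.mgrid[:384,:512]
    c=np.stack([u*d,v*d,d],-1)@np.linalg.inv(z['K']).T
    P=(c-z['t'])@z['R']; P[d==0]=np.nan
    return P,z['im']
E
python3 - <<'E'
from h import *
a=shot('scene','s1')[0];b=shot('side','d1')[0]
for n in('scene','side'):
    p=camera_params(n);print(n,-p['R'].T@p['t'])
cv2.imwrite('pics/both.png',cv2.cvtColor(np.vstack([np.hstack([a])]),cv2.COLOR_RGB2BGR))
s=sense();print(s)
E
```

```text
scene [0.90457038 0.40136605 0.98503579]
side [-0.00689172 -1.11555729  0.95473231]
{'clock': 0.1, 'joints': array([ 1.03240057e+00,  4.91478863e-01,  1.55936040e+00,  7.55917291e-06,
        1.09170140e+00, -1.05619094e-01]), 'dq': array([-0.00077608, -0.00213602, -0.0025185 , -0.00100773,  0.0003365 ,
        0.00135003]), 'tau': array([ 2.28660610e-03, -6.13625765e+01, -2.58599514e+01,  6.93748961e-02,
        4.70017421e-02, -5.44874592e-05]), 'position': array([0.26201474, 0.56722481, 0.23314254]), 'orientation': array([-0.59554433,  0.59583972,  0.38068587, -0.38128763]), 'ft_force': array([ 0.17001435, -0.75139645, -0.33003208]), 'wrist_torque': array([ 0.01624959, -0.01299695,  0.00717169]), 'gripper_width': 0.09522278839545273}
```

View pics/s1.png

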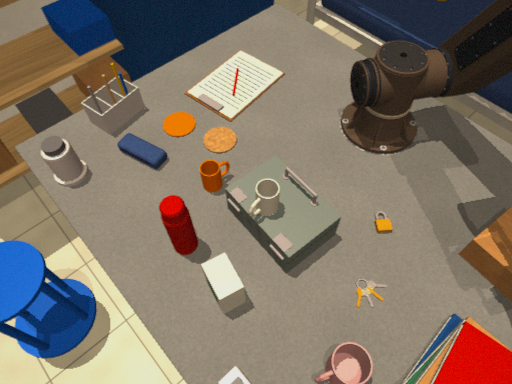

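View pics/d1.png

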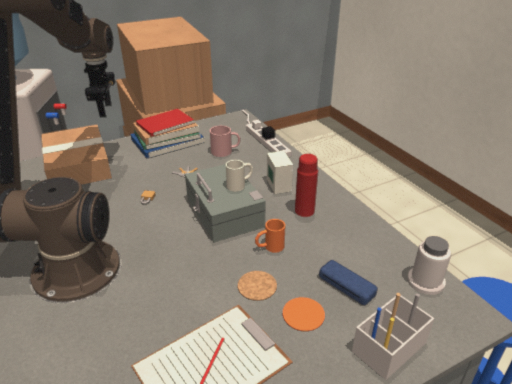

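White mug on the lid at scene (266,197) against the orange mug on the desk at (212,175). Cork coaster at (220,139) against the orange disc at (180,124). The white mug and the cork-textured disc fit the description. I'll measure both and confirm them in a crop.

Run:
```python
from h import *
out=[]
for f,pm,pc in(('s1',(266,197),(220,139)),('d1',(237,175),(257,285))):
    P,im=cloud(f);z=P[...,2]
    print(f,'coaster px',P[pc[1],pc[0]],im[pc[1],pc[0]])
    hsv=cv2.cvtColor(im,cv2.COLOR_RGB2HSV).astype(int)
    c=P[pc[1],pc[0]]
    near=np.linalg.norm(P[...,:2]-c[:2],axis=-1)<.09
    m=near&(hsv[...,1]>70)&(hsv[...,1]<225)&(z<.02)&(hsv[...,0]<25)
    q=P[m][:,:2].astype(np.float32);print(' coaster',len(q),cv2.minEnclosingCircle(q),np.median(P[m],0),'hull ellipse',cv2.fitEllipse(cv2.convexHull(q)))
    reg=np.zeros(z.shape,bool);reg[pm[1]-70:pm[1]+80,pm[0]-80:pm[0]+90]=1
    top=reg&(abs(z-.105)<.006)&(hsv[...,1]<90)
    n,l,st,_=cv2.connectedComponentsWithStats(top.astype(np.uint8));k=1+np.argmax(st[1:,4])
    q=P[l==k];print(' lid',len(q),np.median(q[:,2]),cv2.minAreaRect(q[:,:2].astype(np.float32)))
    rim=reg&(z>.183)&(z<.2)
    r=P[rim];r=r[np.linalg.norm(r[:,:2]-np.median(r[:,:2],0),axis=1)<.08]
    print(' rim',len(r),r.min(0),r.max(0),np.median(r,0))
    bar=reg&(z>.132)&(z<.15)&(hsv[...,2]<400)
    n,l,st,ct=cv2.connectedComponentsWithStats(bar.astype(np.uint8))
    for k in range(1,n):
        if st[k,4]>15:
            q=P[l==k];print(' bar?',st[k],q.mean(0),cv2.minAreaRect(q[:,:2].astype(np.float32)))
im=cv2.imread('pics/s1.png');cv2.imwrite('pics/c1.png',cv2.resize(im[100:270,150:360],None,fx=3.5,fy=3.5,interpolation=2))
```

```text
s1 coaster px [ 0.43333538 -0.30939998  0.00454648] [229 158  77]
 coaster 762 ((0.4320352375507355, -0.3077412545681), 0.08931832015514374) [ 0.43685904 -0.30819737  0.00549296] hull ellipse ((0.43657511472702026, -0.3094274401664734), (0.10938935726881027, 0.18424446880817413), 131.73333740234375)
 lid 4796 0.10465089802129002 ((0.5016983151435852, 0.0403035506606102), (0.2621866762638092, 0.18181391060352325), 86.87062072753906)
 rim 150 [ 0.50845665 -0.0053905   0.18312498] [0.56770572 0.0540694  0.19216623] [0.53828091 0.02317637 0.18869672]
 bar? [285 167  32  32 172] [0.43830803 0.04869868 0.14347697] ((0.43696048855781555, 0.04479409381747246), (0.12001192569732666, 0.011290762573480606), 87.06324005126953)
 bar? [258 188  18   7  66] [0.52217718 0.00765084 0.14076676] ((0.5239088535308838, 0.008496944792568684), (0.01428933721035719, 0.04358057677745819), 48.524723052978516)
 bar? [257 200  22  11  76] [0.55367338 0.04272211 0.1408994 ] ((0.5490136742591858, 0.04202113300561905), (0.019464382901787758, 0.05454745888710022), 58.24298095703125)
 bar? [186 218   5  12  28] [ 0.
[... 688 characters left out ...]
 0.18827396]
 bar? [248 171   5   5  16] [0.58997391 0.02756518 0.1390188 ] ((0.5901657938957214, 0.027915261685848236), (0.012452241033315659, 0.01327143982052803), 62.415977478027344)
 bar? [197 173  15  22  80] [0.43117153 0.03800011 0.14392145] ((0.4317508339881897, 0.04345124959945679), (0.12043336778879166, 0.010852467268705368), 85.4882583618164)
 bar? [226 176  19  10  89] [0.52525116 0.00503221 0.14096503] ((0.5242900252342224, 0.010703464969992638), (0.034941721707582474, 0.05986577644944191), 55.91031265258789)
 bar? [297 176  21   9 102] [ 0.72477694 -0.10295911  0.14076732] ((0.7286114692687988, -0.10135429352521896), (0.03014552593231201, 0.0650736540555954), 59.35893630981445)
```

View pics/c1.png

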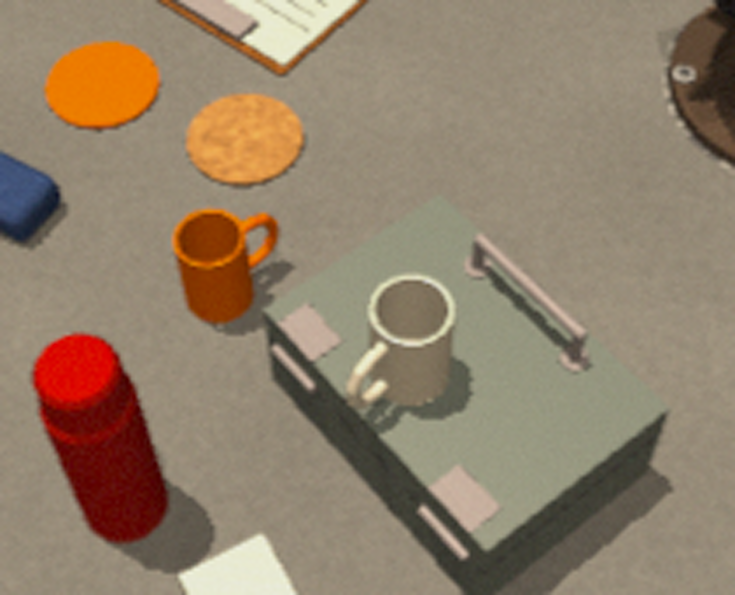

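The crop confirms it: a white mug on the lid with its handle pointing to world +x, and the cork-textured disc beside the plain orange one. The box yaw is about -3°. I'll hover over the mug with the jaws along y.

{"name": "play_rows", "arguments": {
  "moves": [
    {"x":0.2,"y":-0.39,"z":0.2,"twist":0.018},
    {"x":0.2,"y":-0.39,"z":0.2,"twist":0.018},
    {"x":0.2,"y":-0.39,"z":0.1,"twist":0.018},
    {"x":0.2,"y":-0.39,"twist":0.015},
    {"x":0.2,"y":-0.39},
    {"x":0.2,"y":-0.39},
    {"x":0.2,"y":-0.39},
    {"x":0.2,"y":-0.39}
  ],
  "jaw": 1,
  "grip_force": 20
}}

```text
validation failed for argument at $.mo...
```

{"name": "play_rows", "arguments": {
  "moves": [
    {"x":0.2,"y":-0.39,"z":0.2,"twist":0.018},
    {"x":0.2,"y":-0.39,"z":0.2,"twist":0.018},
    {"x":0.2,"y":-0.39,"z":0.1,"twist":0.018},
    {"x":0.2,"y":-0.39,"z":0.0,"twist":0.015},
    {"x":0.2,"y":-0.39,"z":0.0,"twist":0.0},
    {"x":0.2,"y":-0.39,"z":0.0,"twist":0.0},
    {"x":0.2,"y":-0.39,"z":0.0,"twist":0.0},
    {"x":0.2,"y":-0.39,"z":0.0,"twist":0.0}
  ],
  "jaw": 1.0,
  "grip_force": 20
}}

```text
clock: 0.9
position: [0.4227, 0.2466, 0.2819]
orientation: [0.492, -0.494, -0.505, 0.508]
ft_force: [0.7, 1.0, -0.7]
gripper_width: 0.0955
```

{"name": "play_rows", "arguments": {
  "moves": [
    {"x":0.19,"y":-0.37,"z":0.0,"twist":0.0},
    {"x":0.19,"y":-0.37,"z":0.0,"twist":0.0},
    {"x":0.19,"y":-0.37,"z":0.0,"twist":0.0},
    {"x":0.19,"y":-0.37,"z":0.0,"twist":0.0},
    {"x":0.19,"y":-0.37,"z":0.0,"twist":0.0},
    {"x":0.18,"y":-0.37,"z":0.0,"twist":0.0},
    {"x":0.0,"y":0.0,"z":0.0,"twist":0.0}
  ]
}}

```text
clock: 1.6
position: [0.5397, 0.0102, 0.2807]
orientation: [0.494, -0.495, -0.504, 0.508]
ft_force: [0.2, -0.0, -0.1]
gripper_width: 0.095
```

Run:
```python
from h import *
s=sense();print(s['position'])
shot('wrist','w1');P,im=cloud('w1');z=P[...,2]
hsv=cv2.cvtColor(im,cv2.COLOR_RGB2HSV).astype(int)
near=np.hypot(P[...,0]-.536,P[...,1]-.024)<.07
rim=near&(z>.183)&(z<.196);r=P[rim];print('rim',len(r),r.min(0),r.max(0))
if len(r)>10: print(cv2.minEnclosingCircle(r[:,:2].astype(np.float32)))
hn=near&(z>.12)&(z<.18)&(np.hypot(P[...,0]-.536,P[...,1]-.024)>.035);print('handle',P[hn].mean(0) if hn.any() else 0)
b=(z>.135)&(z<.15)&(np.hypot(P[...,0]-.435,P[...,1]-.044)<.075)
q=P[b];print('bar',len(q),cv2.minAreaRect(q[:,:2].astype(np.float32)) if len(q) else 0)
```

```text
[0.53971117 0.01020801 0.2806777 ]
rim 1569 [ 0.50605667 -0.00404791  0.18300905] [0.56563317 0.05498097 0.19244147]
((0.5358226299285889, 0.02543715201318264), 0.029939129948616028)
handle [0.58257247 0.02936285 0.17548049]
bar 2076 ((0.4696769118309021, 0.04390021786093712), (0.11966463923454285, 0.08056115359067917), 86.75923156738281)
```

View pics/w1.png

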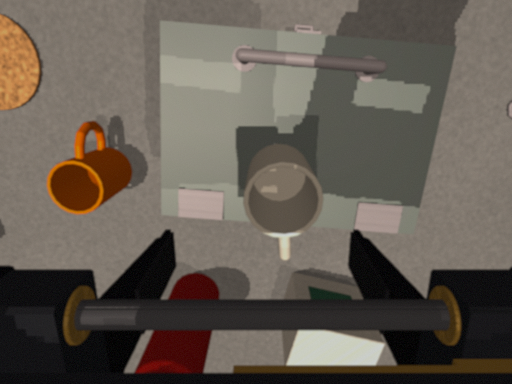

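The wrist view shows the mug at (283,195) with its handle pointing to the rear and the bar at (310,62). The mug's axis is at (0.536, 0.025). Now I'll centre over it, go down and grip.

{"name": "play_rows", "arguments": {
  "moves": [
    {"x":-0.04,"y":0.15,"z":0.0,"twist":0.0},
    {"x":0.0,"y":0.0,"z":-0.3,"twist":0.0},
    {"x":0.0,"y":0.0,"z":-0.3,"twist":0.0},
    {"x":0.0,"y":0.0,"z":-0.3,"twist":0.0},
    {"x":0.0,"y":0.0,"z":-0.2,"twist":0.0},
    {"x":0.0,"y":0.0,"z":-0.05,"twist":0.0},
    {"x":0.0,"y":0.0,"z":0.0,"twist":0.0}
  ]
}}

```text
clock: 2.35
position: [0.5293, 0.0401, 0.1637]
orientation: [0.492, -0.492, -0.506, 0.509]
ft_force: [-0.6, 0.6, 0.6]
gripper_width: 0.0951
```

{"name": "play_rows", "arguments": {
  "moves": [
    {"x":0.0,"y":0.0,"z":0.0,"twist":0.0},
    {"x":0.0,"y":0.0,"z":0.0,"twist":0.0},
    {"x":0.0,"y":0.0,"z":0.0,"twist":0.0},
    {"x":0.0,"y":0.0,"z":0.0,"twist":0.0},
    {"x":0.0,"y":0.0,"z":0.0,"twist":0.0},
    {"x":0.0,"y":0.0,"z":0.0,"twist":0.0},
    {"x":0.0,"y":0.0,"z":0.0,"twist":0.0},
    {"x":0.0,"y":0.0,"z":0.0,"twist":0.0}
  ],
  "jaw": 0.0,
  "grip_force": 20
}}

```text
clock: 3.15
position: [0.5299, 0.0413, 0.1676]
orientation: [0.49, -0.494, -0.508, 0.508]
ft_force: [-0.3, -1.1, -0.4]
gripper_width: 0.0593
```

The jaws closed on the mug at 59 mm, after nudging it about 15 mm. Now I'll lift it.

{"name": "play_rows", "arguments": {
  "moves": [
    {"x":0.0,"y":0.0,"z":0.15,"twist":0.0},
    {"x":0.0,"y":0.0,"z":0.25,"twist":0.0},
    {"x":0.0,"y":0.0,"z":0.25,"twist":0.0},
    {"x":-0.05,"y":-0.15,"z":0.15,"twist":0.0},
    {"x":-0.09,"y":-0.3,"z":0.0,"twist":0.0},
    {"x":-0.09,"y":-0.3,"z":0.0,"twist":0.0},
    {"x":-0.09,"y":-0.3,"z":0.0,"twist":0.0},
    {"x":-0.09,"y":-0.3,"z":0.0,"twist":0.0}
  ]
}}

```text
clock: 3.95
position: [0.4868, -0.0945, 0.2491]
orientation: [0.49, -0.491, -0.508, 0.51]
ft_force: [-0.1, 0.5, -3.2]
gripper_width: 0.059
```

{"name": "play_rows", "arguments": {
  "moves": [
    {"x":-0.09,"y":-0.3,"z":0.0,"twist":0.0},
    {"x":-0.09,"y":-0.3,"z":0.0,"twist":0.0},
    {"x":-0.09,"y":-0.3,"z":0.0,"twist":0.0},
    {"x":-0.09,"y":-0.3,"z":0.0,"twist":0.0},
    {"x":-0.09,"y":-0.3,"z":0.0,"twist":0.0},
    {"x":-0.09,"y":-0.3,"z":0.0,"twist":0.0},
    {"x":0.0,"y":-0.1,"z":0.0,"twist":0.0},
    {"x":0.0,"y":0.0,"z":0.0,"twist":0.0}
  ]
}}

```text
clock: 4.75
position: [0.428, -0.2943, 0.2478]
orientation: [0.492, -0.491, -0.507, 0.509]
ft_force: [-0.5, 0.6, -2.0]
gripper_width: 0.0594
```

Run:
```python
from h import *
s=sense();print(s['position'],s['ft_force'])
for n,f in(('wrist','w2'),('side','d2'),('scene','s2')):
    shot(n,f);P,im=cloud(f);z=P[...,2];h=cv2.cvtColor(im,cv2.COLOR_RGB2HSV).astype(int)
    near=np.hypot(P[...,0]-.433,P[...,1]+.31)<.075
    m=near&(h[...,1]>100)&(z<.02)&(h[...,0]<25)
    q=P[m][:,:2].astype(np.float32);print(f,len(q),cv2.minEnclosingCircle(q) if len(q)>5 else 0,h[m].mean(0),np.median(P[m][:,2]))
    c=s['position'];r=P[(abs(z-c[2])<.04)&(np.hypot(P[...,0]-c[0],P[...,1]-c[1])<.06)&(h[...,2]>110)&(h[...,1]<70)]
    if len(r): print(' mug',len(r),r.min(0),r.max(0))
a=[cv2.imread(f'pics/{f}.png') for f in('w2','d2')];cv2.imwrite('pics/m2.png',cv2.resize(np.hstack(a),(800,300)))
```

```text
[ 0.42796675 -0.29426978  0.2477921 ] [-0.51638407  0.57635243 -1.9871236 ]
w2 5731 ((0.43487054109573364, -0.3093252182006836), 0.05584852397441864) [ 14.22997732 154.25946606 160.4452975 ] 0.006614739266377556
 mug 2298 [ 0.40647966 -0.32352957  0.20842644] [ 0.48028044 -0.26489442  0.27430332]
d2 887 ((0.4331781268119812, -0.30942225456237793), 0.05639180168509483) [ 13.96956032 119.86583991 190.98534386] 0.006030418741409765
 mug 392 [ 0.40253581 -0.32738385  0.20786294] [ 0.4873674  -0.26196901  0.27359787]
s2 702 ((0.4335794448852539, -0.31199294328689575), 0.05948818102478981) [ 15.45156695 165.28917379 194.33475783] 0.005647609408544247
 mug 217 [ 0.41317397 -0.33469905  0.20787474] [ 0.48775912 -0.26234333  0.28273727]
```

View pics/m2.png

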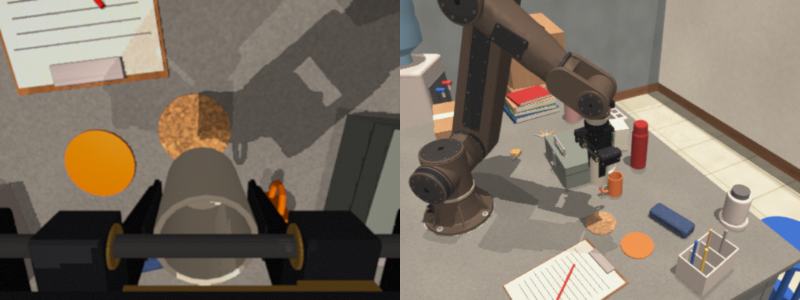

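The wrist view shows the mug upright in the jaws and the cork coaster at (195,125), separate from the orange one at (100,162). Coaster centre is (0.434, -0.310). Next is the descent.

{"name": "play_rows", "arguments": {
  "moves": [
    {"x":0.0,"y":-0.12,"z":-0.2,"twist":0.0},
    {"x":0.0,"y":0.0,"z":-0.3,"twist":0.0},
    {"x":0.0,"y":0.0,"z":-0.3,"twist":0.0},
    {"x":0.0,"y":0.0,"z":-0.3,"twist":0.0},
    {"x":0.0,"y":0.0,"z":-0.25,"twist":0.0},
    {"x":0.0,"y":0.0,"z":-0.12,"twist":0.0},
    {"x":0.0,"y":0.0,"z":-0.03,"twist":0.0},
    {"x":0.0,"y":0.0,"z":0.0,"twist":0.0}
  ]
}}

```text
clock: 5.7
position: [0.4322, -0.2956, 0.095]
orientation: [0.487, -0.489, -0.511, 0.512]
ft_force: [-0.0, 0.8, -1.9]
gripper_width: 0.059
```

{"name": "play_rows", "arguments": {
  "moves": [
    {"x":-0.04,"y":-0.08,"z":-0.05,"twist":0.0},
    {"x":0.0,"y":-0.07,"z":-0.05,"twist":0.0},
    {"x":0.0,"y":0.0,"z":-0.05,"twist":0.0},
    {"x":0.0,"y":0.0,"z":-0.05,"twist":0.0},
    {"x":0.0,"y":0.0,"z":0.0,"twist":0.0}
  ]
}}

```text
clock: 6.2
position: [0.429, -0.3124, 0.0759]
orientation: [0.486, -0.49, -0.512, 0.512]
ft_force: [-0.3, 0.3, -1.7]
gripper_width: 0.0591
```

{"name": "play_rows", "arguments": {
  "moves": [
    {"x":0.0,"y":0.02,"z":-0.04,"twist":0.0},
    {"x":0.0,"y":0.0,"z":-0.03,"twist":0.0},
    {"x":0.0,"y":0.0,"z":-0.02,"twist":0.0}
  ]
}}

```text
clock: 6.5
position: [0.4295, -0.311, 0.0671]
orientation: [0.485, -0.491, -0.511, 0.512]
ft_force: [-5.3, -7.7, 11.6]
gripper_width: 0.0586
```

Contact at z = 0.067 with about 12 N. I'll release.

{"name": "play_rows", "arguments": {
  "moves": [
    {"x":0.0,"y":0.0,"z":0.01,"twist":0.0},
    {"x":0.0,"y":0.0,"z":0.0,"twist":0.0}
  ]
}}

```text
clock: 6.7
position: [0.4295, -0.3111, 0.0681]
orientation: [0.484, -0.491, -0.511, 0.512]
ft_force: [-0.6, 0.8, -2.8]
gripper_width: 0.0583
```

{"name": "play_rows", "arguments": {
  "moves": [
    {"x":0.0,"y":0.0,"z":0.0,"twist":0.0},
    {"x":0.0,"y":0.0,"z":0.0,"twist":0.0},
    {"x":0.0,"y":0.0,"z":0.0,"twist":0.0},
    {"x":0.0,"y":0.0,"z":0.0,"twist":0.0},
    {"x":0.0,"y":0.0,"z":0.0,"twist":0.0},
    {"x":0.0,"y":0.0,"z":0.0,"twist":0.0}
  ],
  "jaw": 1.0
}}

```text
clock: 7.3
position: [0.4299, -0.3108, 0.0684]
orientation: [0.484, -0.492, -0.512, 0.512]
ft_force: [-1.1, -0.0, 0.3]
gripper_width: 0.0943
```

{"name": "play_rows", "arguments": {
  "moves": [
    {"x":0.0,"y":0.0,"z":0.1,"twist":0.0},
    {"x":0.0,"y":0.0,"z":0.25,"twist":0.0},
    {"x":0.0,"y":0.0,"z":0.3,"twist":0.0},
    {"x":0.0,"y":0.0,"z":0.35,"twist":0.0},
    {"x":0.0,"y":0.0,"z":0.35,"twist":0.0},
    {"x":0.0,"y":0.0,"z":0.35,"twist":0.0},
    {"x":0.0,"y":0.0,"z":0.2,"twist":0.0},
    {"x":0.0,"y":0.1,"z":0.0,"twist":-0.015}
  ]
}}

```text
clock: 8.1
position: [0.4282, -0.2999, 0.2708]
orientation: [-0.508, 0.516, 0.488, -0.488]
ft_force: [0.1, -0.1, -2.2]
gripper_width: 0.0955
```

{"name": "play_rows", "arguments": {
  "moves": [
    {"x":0.0,"y":0.28,"z":0.0,"twist":-0.0222},
    {"x":0.0,"y":0.28,"z":0.0,"twist":-0.0222},
    {"x":0.0,"y":0.28,"z":0.0,"twist":-0.0222},
    {"x":0.0,"y":0.28,"z":0.0,"twist":-0.0222},
    {"x":0.0,"y":0.28,"z":0.0,"twist":-0.0222},
    {"x":0.0,"y":0.28,"z":0.0,"twist":-0.0222},
    {"x":0.0,"y":0.28,"z":0.0,"twist":-0.0222},
    {"x":0.0,"y":0.28,"z":0.0,"twist":-0.0222}
  ]
}}

```text
clock: 8.9
position: [0.4256, -0.0691, 0.2781]
orientation: [-0.69, 0.702, 0.124, -0.127]
ft_force: [0.1, -0.3, -0.5]
gripper_width: 0.0948
```

```bash
cat >> h.py <<'E'
from scipy.spatial.transform import Rotation as Ro
def st():
    s=sense();q=s['orientation'];R=Ro.from_quat([q[1],q[2],q[3],q[0]]).as_matrix()
    print('t',s['clock'],'pos',s['position'].round(4),'az',np.degrees(np.arctan2(R[1,0],R[0,0])).round(1),'down',R[:,1].round(3),'F',s['ft_force'].round(1),'w',round(s['gripper_width'],4),'j6',s['joints'][5].round(2));return s
E
python3 -c "
from h import *
st()"
```

```text
t 8.9 pos [ 0.4256 -0.0691  0.2781] az 20.4 down [-0.003 -0.017 -1.   ] F [ 0.1 -0.3 -0.5] w 0.0948 j6 -0.65
```

{"name": "play_rows", "arguments": {
  "moves": [
    {"x":0.0,"y":0.25,"z":0.0,"twist":-0.0222},
    {"x":0.03,"y":0.25,"z":0.0,"twist":-0.0222},
    {"x":0.03,"y":0.25,"z":0.0,"twist":-0.015},
    {"x":0.02,"y":0.2,"z":0.0,"twist":0.0},
    {"x":0.0,"y":0.1,"z":0.0,"twist":0.0},
    {"x":0.0,"y":0.0,"z":0.0,"twist":0.0}
  ]
}}

```text
clock: 9.5
position: [0.4316, 0.0429, 0.2825]
orientation: [-0.702, 0.712, -0.014, 0.01]
ft_force: [0.3, -0.2, 0.0]
gripper_width: 0.0953
```

Run:
```python
from h import *
s=st()
for n,f in(('wrist','w3'),('scene','s3'),('side','d3')):
    shot(n,f);P,im=cloud(f);z=P[...,2]
    d=P[...,:2]-[.4345,.044];u=np.array([.052,.9986]);
    q=P[(abs(z-.1425)<.006)&(abs(d@u)<.07)&(abs(d@[u[1],-u[0]])<.02)]
    if len(q)>5: print(f,'bar',len(q),cv2.minAreaRect(q[:,:2].astype(np.float32)),q[:,2].max())
    q=P[(abs(z-.104)<.006)&(np.hypot(P[...,0]-.5,P[...,1]-.04)<.17)]
    if len(q)>5: print(f,'lid',cv2.minAreaRect(q[:,:2].astype(np.float32)))
    q=P[(abs(z-.088)<.006)&(np.hypot(P[...,0]-.434,P[...,1]+.31)<.07)]
    if len(q)>5: print(f,'mug',len(q),q.min(0),q.max(0),cv2.minEnclosingCircle(q[:,:2].astype(np.float32)))
a=[cv2.imread(f'pics/{f}.png') for f in('w3','d3')];cv2.imwrite('pics/m3.png',cv2.resize(np.hstack(a),(800,300)))
```

```text
t 9.5 pos [0.4316 0.0429 0.2825] az -1.9 down [-0.005 -0.015 -1.   ] F [ 0.3 -0.2  0. ] w 0.0953 j6 -0.0
w3 bar 1472 ((0.4344824254512787, 0.04695307835936546), (0.11865660548210144, 0.009973983280360699), 86.76912689208984) 0.14841892151242983
w3 lid ((0.4982001781463623, 0.04258047789335251), (0.2605533003807068, 0.1836620569229126), 86.72978973388672)
s3 bar 166 ((0.4372396171092987, 0.04483678191900253), (0.11815408617258072, 0.010965732857584953), 86.90247344970703) 0.1483892541564595
s3 lid ((0.5012811422348022, 0.04031047224998474), (0.26217788457870483, 0.18252789974212646), 86.5152359008789)
s3 mug 109 [ 0.41034217 -0.34486175  0.08220202] [ 0.46879803 -0.28201125  0.0938291 ] ((0.4402622878551483, -0.31339120864868164), 0.03191095218062401)
d3 bar 74 ((0.4317874610424042, 0.042988069355487823), (0.11764118820428848, 0.01043853908777237), 86.5157470703125) 0.14805913074218235
d3 lid ((0.49607792496681213, 0.041014090180397034), (0.27110159397125244, 0.1856411099433899), 87.40919494628906)
d3 mug 159 [ 0.40512708 -0.34205355  0.08226533] [ 0.4719941  -0.28216903  0.09378403] ((0.43838533759117126, -0.3142455816268921), 0.03375924378633499)
```

View pics/m3.png

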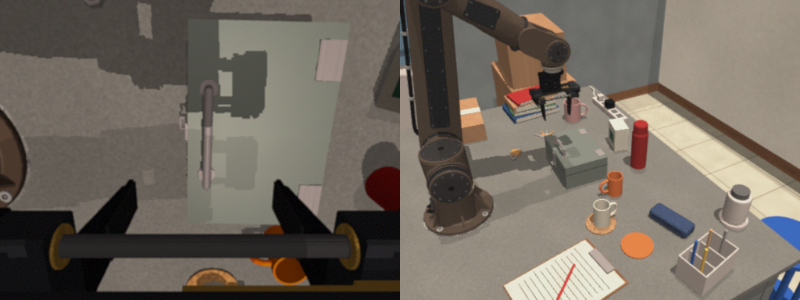

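The mug stands upright on the cork coaster (side view at (603,212)), about 5 mm off centre, with the lid shut. The bar is at (0.4345, 0.046). I'll go down and pinch it.

{"name": "play_rows", "arguments": {
  "moves": [
    {"x":0.03,"y":0.02,"z":-0.2,"twist":-0.002},
    {"x":0.0,"y":0.0,"z":-0.3,"twist":-0.002},
    {"x":0.0,"y":0.0,"z":-0.3,"twist":0.0},
    {"x":0.0,"y":0.0,"z":-0.3,"twist":0.0},
    {"x":0.0,"y":0.0,"z":-0.2,"twist":0.0},
    {"x":0.0,"y":0.0,"z":-0.05,"twist":0.0},
    {"x":0.0,"y":0.0,"z":0.0,"twist":0.0}
  ]
}}

```text
clock: 10.35
position: [0.4353, 0.0376, 0.1442]
orientation: [-0.701, 0.712, -0.025, 0.024]
ft_force: [-0.8, -0.4, -0.2]
gripper_width: 0.0952
```

{"name": "play_rows", "arguments": {
  "moves": [
    {"x":-0.01,"y":0.0,"z":-0.03,"twist":0.0},
    {"x":0.0,"y":0.0,"z":0.0,"twist":0.0},
    {"x":0.0,"y":0.0,"z":0.0,"twist":0.0},
    {"x":0.0,"y":0.0,"z":0.0,"twist":0.0},
    {"x":0.0,"y":0.0,"z":0.0,"twist":0.0},
    {"x":0.0,"y":0.0,"z":0.0,"twist":0.0},
    {"x":0.0,"y":0.0,"z":0.0,"twist":0.0},
    {"x":0.0,"y":0.0,"z":0.0,"twist":0.0}
  ],
  "jaw": 0.0,
  "grip_force": 25
}}

```text
clock: 11.15
position: [0.4359, 0.037, 0.1446]
orientation: [-0.701, 0.712, -0.022, 0.026]
ft_force: [-0.3, 1.1, 0.4]
gripper_width: 0.0367
```

{"name": "play_rows", "arguments": {
  "moves": [
    {"x":0.0,"y":0.0,"z":0.0,"twist":0.0},
    {"x":0.0,"y":0.0,"z":0.0,"twist":0.0},
    {"x":0.0,"y":0.0,"z":0.0,"twist":0.0},
    {"x":0.0,"y":0.0,"z":0.0,"twist":0.0}
  ]
}}

```text
clock: 11.55
position: [0.4339, 0.0372, 0.1443]
orientation: [-0.701, 0.712, -0.024, 0.024]
ft_force: [-6.0, -0.4, 5.2]
gripper_width: 0.0094
```

Pinched at 9.4 mm. Now I'll plan the arc.

```bash
cat > arc.py <<'E'
from h import *
import sys
# usage: arc.py theta_list ; start pinch TCP P0
P0=np.array([.4339,.0372,.1443]);u=np.array([.9983,-.0576,0])
def bar(th): c,s=np.cos(th),np.sin(th);return P0+u*(.155-.155*c+.071*s)+np.array([0,0,1])*(.155*s+.071*c-.071)
s=st();p=s['position']
H=P0+u*.155-np.array([0,0,.071]);r=p-H
th=np.arctan2(r[2],-(r@u))-np.arctan2(.071,.155);print('theta est',th.round(3),'radius',np.hypot(r[2],r@u).round(4),'(0.1705)')
tg=[float(a) for a in sys.argv[1:]];q=p
for t in tg:
    n=bar(t);print(t,((n-q)*10).round(3));q=n
E
python3 arc.py .03 .08 .13 .18 .23 .28 .33 .38 .43 .48 .53 .58 .63 .68 .73 .78 .83 .88 .93 .98 1.03 1.08 1.13 1.18 1.23 1.27
```

```text
t 11.55 pos [0.4339 0.0372 0.1443] az -3.9 down [-0.001 -0.016 -1.   ] F [-6.  -0.4  5.2] w 0.0094 j6 0.03
theta est -0.0 radius 0.1705 (0.1705)
0.03 [ 0.022 -0.001  0.046]
0.08 [ 0.04  -0.002  0.075]
0.13 [ 0.043 -0.003  0.073]
0.18 [ 0.047 -0.003  0.071]
0.23 [ 0.05  -0.003  0.069]
0.28 [ 0.054 -0.003  0.066]
0.33 [ 0.057 -0.003  0.063]
0.38 [ 0.06  -0.003  0.06 ]
0.43 [ 0.063 -0.004  0.057]
0.48 [ 0.066 -0.004  0.054]
0.53 [ 0.068 -0.004  0.051]
0.58 [ 0.071 -0.004  0.047]
0.63 [ 0.073 -0.004  0.044]
0.68 [ 0.075 -0.004  0.04 ]
0.73 [ 0.077 -0.004  0.036]
0.78 [ 0.079 -0.005  0.032]
0.83 [ 0.08  -0.005  0.028]
0.88 [ 0.082 -0.005  0.024]
0.93 [ 0.083 -0.005  0.02 ]
0.98 [ 0.084 -0.005  0.016]
1.03 [ 0.084 -0.005  0.012]
1.08 [ 0.085 -0.005  0.007]
1.13 [ 0.085 -0.005  0.003]
1.18 [ 0.085 -0.005 -0.001]
1.23 [ 0.085 -0.005 -0.005]
1.27 [ 0.068 -0.004 -0.007]
```

{"name": "play_rows", "arguments": {
  "moves": [
    {"x":0.02,"y":0.0,"z":0.05,"twist":0.0},
    {"x":0.04,"y":0.0,"z":0.075,"twist":0.0},
    {"x":0.04,"y":0.0,"z":0.075,"twist":0.0},
    {"x":0.05,"y":0.0,"z":0.07,"twist":0.0},
    {"x":0.05,"y":0.0,"z":0.07,"twist":0.0}
  ]
}}

```text
clock: 12.05
position: [0.4547, 0.0361, 0.1797]
orientation: [-0.7, 0.713, -0.025, 0.023]
ft_force: [3.4, -5.2, -7.5]
gripper_width: 0.0092
```

```bash
python3 arc.py .25 .30 .35 .40 .45 .50 .55 .60
```

```text
t 12.05 pos [0.4547 0.0361 0.1797] az -3.8 down [-0.003 -0.018 -1.   ] F [ 3.4 -5.2 -7.5] w 0.0092 j6 0.03
theta est 0.241 radius 0.1712 (0.1705)
0.25 [ 0.016 -0.002  0.007]
0.3 [ 0.055 -0.003  0.065]
0.35 [ 0.058 -0.003  0.062]
0.4 [ 0.061 -0.004  0.059]
0.45 [ 0.064 -0.004  0.056]
0.5 [ 0.067 -0.004  0.053]
0.55 [ 0.069 -0.004  0.049]
0.6 [ 0.072 -0.004  0.046]
```

The arc tracks well, so I'll continue.

{"name": "play_rows", "arguments": {
  "moves": [
    {"x":0.055,"y":-0.003,"z":0.06,"twist":0.0},
    {"x":0.06,"y":-0.003,"z":0.06,"twist":0.0},
    {"x":0.06,"y":-0.004,"z":0.058,"twist":0.0},
    {"x":0.065,"y":-0.004,"z":0.055,"twist":0.0},
    {"x":0.067,"y":-0.004,"z":0.052,"twist":0.0},
    {"x":0.07,"y":-0.004,"z":0.048,"twist":0.0}
  ]
}}

```text
clock: 12.65
position: [0.4928, 0.0338, 0.2167]
orientation: [-0.7, 0.713, -0.027, 0.021]
ft_force: [-3.3, -2.4, -0.3]
gripper_width: 0.0093
```

```bash
python3 arc.py .6 .65 .7 .75 .8 .85 .90 .95 1.0
```

```text
t 12.65 pos [0.4928 0.0338 0.2167] az -3.8 down [-0.009 -0.018 -1.   ] F [-3.3 -2.4 -0.3] w 0.0093 j6 0.03
theta est 0.551 radius 0.1726 (0.1705)
0.6 [ 0.081 -0.005  0.027]
0.65 [ 0.074 -0.004  0.042]
0.7 [ 0.076 -0.004  0.038]
0.75 [ 0.078 -0.004  0.034]
0.8 [ 0.079 -0.005  0.031]
0.85 [ 0.081 -0.005  0.027]
0.9 [ 0.082 -0.005  0.022]
0.95 [ 0.083 -0.005  0.018]
1.0 [ 0.084 -0.005  0.014]
```

{"name": "play_rows", "arguments": {
  "moves": [
    {"x":0.075,"y":-0.005,"z":0.035,"twist":0.0},
    {"x":0.074,"y":-0.004,"z":0.038,"twist":0.0},
    {"x":0.076,"y":-0.004,"z":0.036,"twist":0.0},
    {"x":0.078,"y":-0.004,"z":0.032,"twist":0.0},
    {"x":0.079,"y":-0.005,"z":0.03,"twist":0.0},
    {"x":0.08,"y":-0.005,"z":0.026,"twist":0.0}
  ]
}}

```text
clock: 13.25
position: [0.5416, 0.031, 0.2407]
orientation: [-0.7, 0.713, -0.027, 0.02]
ft_force: [-2.7, -2.1, -0.8]
gripper_width: 0.0095
```

```bash
python3 arc.py .9 .95 1.0 1.05 1.1 1.15 1.2 1.24 1.27
```

```text
t 13.25 pos [0.5416 0.031  0.2407] az -3.8 down [-0.01  -0.018 -1.   ] F [-2.7 -2.1 -0.8] w 0.0095 j6 0.02
theta est 0.867 radius 0.1739 (0.1705)
0.9 [ 0.063 -0.004 -0.019]
0.95 [ 0.083 -0.005  0.018]
1.0 [ 0.084 -0.005  0.014]
1.05 [ 0.085 -0.005  0.01 ]
1.1 [ 0.085 -0.005  0.006]
1.15 [ 0.085 -0.005  0.001]
1.2 [ 0.085 -0.005 -0.003]
1.24 [ 0.068 -0.004 -0.005]
1.27 [ 0.051 -0.003 -0.006]
```

{"name": "play_rows", "arguments": {
  "moves": [
    {"x":0.075,"y":-0.005,"z":0.01,"twist":0.0},
    {"x":0.08,"y":-0.005,"z":0.01,"twist":0.0},
    {"x":0.08,"y":-0.005,"z":0.008,"twist":0.0},
    {"x":0.08,"y":-0.005,"z":0.005,"twist":0.0},
    {"x":0.06,"y":-0.005,"z":0.003,"twist":0.0},
    {"x":0.03,"y":-0.002,"z":0.0,"twist":0.0},
    {"x":0.0,"y":0.0,"z":0.0,"twist":0.0}
  ]
}}

```text
clock: 13.95
position: [0.5884, 0.0282, 0.2465]
orientation: [-0.7, 0.713, -0.025, 0.022]
ft_force: [-1.5, -2.0, 4.0]
gripper_width: 0.0093
```

```bash
cat > ang.py <<'E'
from h import *
import sys
k=sys.argv[1]
u=np.array([.9983,-.0576]);w=np.array([.0576,.9983]);H=np.array([.5892,.0371])
for n in('scene','side'):
    f=n+k;shot(n,f);P,im=cloud(f);d=P[...,:2]-H;a=d@u;b=d@w;z=P[...,2]-.07;h=cv2.cvtColor(im,cv2.COLOR_RGB2HSV).astype(int)
    # lid outer faces: end faces excluded; rays near the lid top plane, away from handle
    m=(abs(b)<.125)&(abs(b)>.07)&(z>.03)&(z<.2)&(abs(a)<.13)&(h[...,1]<80)
    Q=np.c_[a[m],z[m]]
    best=(0,)
    for th in np.arange(.6,1.5,.005):
        nrm=Q@[np.sin(th),np.cos(th)]  # lid-normal coordinate
        c=(abs(nrm-.035)<.002).sum()
        if c>best[0]:best=(c,th)
    print(n,len(Q),'top plane',best)
    if best[0]>30:
        th=best[1];q=Q[abs(Q@[np.sin(th),np.cos(th)]-.035)<.006]
        v=np.linalg.svd(q-q.mean(0),full_matrices=False)[2][0];print('  fit',len(q),np.arctan2(abs(v[1]),-v[0]*np.sign(v[1])).round(3))
E
python3 arc.py 1.2 1.27; python3 ang.py A; python3 -c "
import cv2,numpy as np
cv2.imwrite('pics/m4.png',cv2.resize(np.hstack([cv2.imread('pics/%sA.png'%f) for f in('scene','side')]),(800,300)))"
```

```text
t 13.95 pos [0.5884 0.0282 0.2465] az -3.8 down [-0.005 -0.018 -1.   ] F [-1.5 -2.   4. ] w 0.0093 j6 0.02
theta est 1.14 radius 0.1732 (0.1705)
1.2 [ 0.103 -0.005 -0.03 ]
1.27 [ 0.119 -0.007 -0.011]
scene 1598 top plane (np.int64(1163), np.float64(1.1500000000000004))
  fit 1374 1.133
side 293 top plane (np.int64(34), np.float64(1.0750000000000004))
  fit 87 1.084
```

View pics/m4.png

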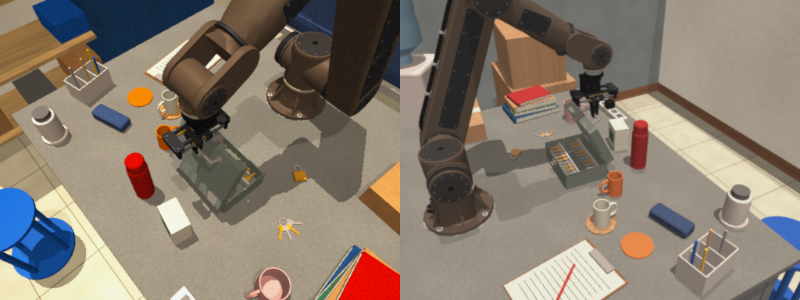

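The lid is held half-open and the mug is still on the coaster (side view (603,212)). The scene camera's plane fit gives 1.13–1.15 rad and the TCP gives 1.14, so about 0.13 rad remains.

{"name": "play_rows", "arguments": {
  "moves": [
    {"x":0.05,"y":-0.003,"z":0.0,"twist":0.0},
    {"x":0.06,"y":-0.003,"z":-0.005,"twist":0.0},
    {"x":0.06,"y":-0.003,"z":-0.005,"twist":0.0},
    {"x":0.04,"y":-0.002,"z":-0.005,"twist":0.0},
    {"x":0.01,"y":0.0,"z":0.0,"twist":0.0},
    {"x":0.0,"y":0.0,"z":0.0,"twist":0.0}
  ]
}}

```text
clock: 14.65
position: [0.6116, 0.0268, 0.2445]
orientation: [-0.7, 0.713, -0.025, 0.022]
ft_force: [-1.3, -1.7, 3.0]
gripper_width: 0.0092
```

```bash
python3 arc.py 1.27; python3 ang.py B
```

```text
t 14.65 pos [0.6116 0.0268 0.2445] az -3.8 down [-0.006 -0.018 -1.   ] F [-1.3 -1.7  3. ] w 0.0092 j6 0.02
theta est 1.275 radius 0.1728 (0.1705)
1.27 [-0.012  0.002 -0.022]
scene 1421 top plane (np.int64(1019), np.float64(1.2900000000000005))
  fit 1151 1.271
side 337 top plane (np.int64(66), np.float64(1.1750000000000005))
  fit 127 1.179
```

TCP (1.275) and the scene fit (1.27–1.29) agree. The side camera cannot see the lid's top face, so its few points are unreliable. One settling call, then a final check.

{"name": "play_rows", "arguments": {
  "moves": [
    {"x":0.0,"y":0.0,"z":0.0,"twist":0.0},
    {"x":0.0,"y":0.0,"z":0.0,"twist":0.0},
    {"x":0.0,"y":0.0,"z":0.0,"twist":0.0}
  ]
}}

```text
clock: 15.05
position: [0.6111, 0.0268, 0.2446]
orientation: [-0.7, 0.713, -0.025, 0.022]
ft_force: [-0.4, -1.9, 1.0]
gripper_width: 0.0091
```

```bash
python3 arc.py; python3 ang.py C
python3 - <<'E'
from h import *
print(abs(sense()['dq']).max())
for f in('sceneC','sideC'):
    P,im=cloud(f);z=P[...,2]
    q=P[(z>.084)&(z<.1)&(np.hypot(P[...,0]-.434,P[...,1]+.31)<.045)];print(f,len(q),(q.min(0)+q.max(0))/2,q[:,2].max())
cv2.imwrite('pics/m5.png',cv2.resize(np.hstack([cv2.imread('pics/%sC.png'%f) for f in('scene','side')]),(800,300)))
E
```

```text
t 15.05 pos [0.6111 0.0268 0.2446] az -3.8 down [-0.006 -0.019 -1.   ] F [-0.4 -1.9  1. ] w 0.0091 j6 0.02
theta est 1.272 radius 0.1728 (0.1705)
scene 1426 top plane (np.int64(1023), np.float64(1.2850000000000006))
  fit 1162 1.267
side 340 top plane (np.int64(63), np.float64(1.1900000000000004))
  fit 128 1.194
0.0014949789425545098
sceneC 21 [ 0.46519624 -0.30708893  0.08971478] 0.09496776698261622
sideC 135 [ 0.4345034  -0.31103086  0.08928986] 0.09450898220811788
```

View pics/m5.png

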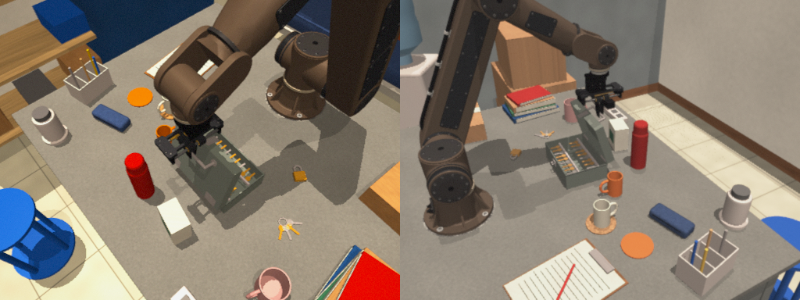

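The lid is held near upright, the mug stands on the cork coaster (side view (603,212)), and the bystanders look unmoved. Handing in.

```bash
python3 -c "
from h import *
print(hand_in()); st()"
```

```text
the job is handed in; nothing more can be done
None
the job is handed in; nothing more can be done
```

The mug is on the cork coaster and the lid is held open at its balance point. I handed the job in at about 15 s; no verdict was reported.

- **Mug:** I stood it on the coaster with about 12 N of contact and let go while the lid was still shut. When the jaws closed on it they slid it about 15 mm on the lid, and it stayed upright. Before the swing both cameras put it about 5–7 mm off the coaster's centre. In the last check the side camera put it within about 2 mm. The scene camera's view was mostly blocked by the arm, so its 21 points there gave no usable position.
- **Lid:** I pinched the bow handle and swung the lid up at about 0.5 rad/s. At the last check the arm was at rest and the grip was 9.1 mm on the 10 mm bar.
- **Lid angle:** The hand position gives 1.272 rad and the scene camera 1.267–1.285 rad, against a target of 1.27. The side camera disagreed at about 1.19 rad. It cannot see the lid's top face and had few points, so I did not rely on it.
- **Grip drift:** The arc radius measured about 2 mm larger than planned, probably from the bar slipping slightly between the fingers.
- **Other objects:** The thermos, carton and other bystanders looked unmoved in the last pictures. I did not measure them.

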